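# Hold the cable tester's key switch on

### The arm

A 6-joint arm with a two-finger parallel gripper is mounted at the origin on the work surface. World frame = base frame: x ahead of the robot, y to its left, z up, the work surface at z = 0. Lengths are in m, angles in rad, forces in N, time in s.
With the tool pointing down it reaches from about 0.3 to 0.875 m from the base axis. Payload 6.4 kg.
Tool frame: the origin (TCP) lies between the finger pads; the fingertips stand 19 mm ahead of it and the grasp point (between the pads) is the TCP (ctrl.tips_ahead is the z of the fingertips in the tool frame, in m); z points along the fingers, y is the line along which they close (so a half turn about z gives the same grasp; the last joint's range is limited). The gripper opens to 85 mm and grips with 20 to 120 N. Pads are 22 mm wide; open, the fingers measure 114 mm over their backs; the gripper's body (76 mm by 85 mm) begins 54 mm behind the grasp point. The pads swing forward as they close: fully open they stand 13 mm farther back than shut.
Start: joints at [1.1, 0.181, 1.607, -0, 1.354, -0.206], TCP at [0.15, 0.555, 0.25] pointing down, gripper open.
Joint ranges: [-2.99, 2.99], [-0.89, 2.07], [0.3, 2.58], [-1.14, 4.28], [0, 2.63], [-3.12, 3.12]. Speed limits (rad/s): [2.57, 2.57, 3.01, 3.14, 3.14, 3.14].

### API

Orientations are given as a unit quaternion [w, x, y, z].
In Python, from bench import readout, vision, ctrl gives the robot as it stands.
- The arm moves only by the tool play_rows, never from a script. Its arguments are lists of equal length, an entry for each row: "xyz": the shift along the tool's x, y, z in mm, a list of three; "rot": the turn, a rotation vector about the tool's x, y, z in rad, a list of three; "grip": the opening, from 0 (shut) to 1 (fully open). In form: {"xyz": [[x, y, z], ...], "rot": [[rx, ry, rz], ...], "grip": [grip, ...]}. A call has exactly 10 rows; each row is the pose to reach, as a shift and turn from the pose commanded when the call began, along the tool's axes at that moment; what a row does not reach only later rows make up. A row lasts 1/8 s, in which the tool goes at most 62.5 mm and 10.7 degrees, less where a joint would pass 70% of its speed; a pose out of reach is approached as far as the arm can. A call with a gripper value outside its range is refused whole. The fingers move at their own pace and stop on an object; the grip force is fixed at half the most. Time passes only in rows, so rows that repeat a pose let the fingers close, or fill a call up. It gives the time, the measured TCP pose, the force, the opening and the grip force at its end, in the units of the state.
- readout.get_obs(): the state, without advancing time (a new reading comes with each control period).
- vision.camera(name): name is "side" or "top"; returns a dict with "color" (384x512x3 uint8, red, green, blue), "depth" (384x512 float32, m along the optical axis (not along the pixel's ray), 0 where there is no reading), "camera_matrix" (3x3 intrinsics, pixels), "k1" (the pictures are not rectified: a ray, as slopes to the right and down, at radius r is drawn at 1 + k1 r^2 times it, then the intrinsics apply), "extrinsics" (4x4, takes a point from camera to world coordinates). Camera axes: x right, y down, z forward; pixel columns grow to the right and rows downward; lengths in m; the calibration is good to about 2 mm. A picture is of the moment at which its call begins.
- ctrl.hand_in(): hands the job in; it is judged then, once.
The state is a dict: "time_s": time; "q": joint angles; "dq": joint speeds; "joint_efforts": joint torques, N m; "eef_pos": TCP position; "eef_rot": TCP orientation; "wrist_force": force on the tool from outside, world axes, zero at the start; "torque": the same for the moment, N m; "opening": opening from 0.0 (shut) to 1.0 (fully open); "grasp_force": force on a finger pad.
Only numpy, scipy, OpenCV 4.12 (cv2) and the standard library are available. Lean on these libraries where they do the work, as an engineer would, in place of code of your own. Each camera call takes 0.05 s, during which the arm holds its last target. There are 200 camera calls.

### The job

The cable tester on the assembly bench runs only while its key switch is held on: take the key with the tall rectangular head out of the wooden key block (leave the round-headed key there) and push it straight down into the switch in the tester's top, wiggling it past the sticky pins until its collar sits fully home. Only then turn it a quarter turn clockwise, seen from above, all the way to the stop. The switch springs back when released, so finish while still gripping the key and holding it turned against the stop, and leave the other things on the bench undisturbed.

Things in the scene. Friction and masses are not known exactly. Their poses are not given: they have to be found in the camera images.
- key_grip (a point): Centre of the head of the key to use, upright in one of two slots of the wooden key block. Head: plain flat black rectangle 10 mm thick (x), 30 wide (y), 45 tall (z, up along the key). This point is 22.5 mm above the head's lower edge, 26.5 mm above the collar's underside. Half a turn about z makes no difference. Mass about 60 g. Pinch the head across its 10 mm thickness.
- key_collar (a point): The same key: point on its axis at the underside of its round steel collar (18 mm across, 4 mm high, right under the head); axes as key_grip. Below it a flat steel blade 4 mm thick (x), 12 wide (y), 30 long, its last 2 mm tapering to 2 x 6.4 mm. At first the collar rests on the block's top, 45 mm above the bench.
- lock_mouth (a point): Key switch in the top of the cable tester (white box 150 x 160 mm, 70 mm high): centre of the slot's mouth in the brass face, 70 mm above the bench, inside a steel ring 39 mm across (28 inside) and 3 mm high. z up; slot 14 mm long along y, 6 mm wide along x, 34 mm deep; the frame turns with the switch. Home: the collar's underside rests on this face.
- lock (a joint): Angle of the key switch, rad: 0 at rest, growing clockwise from above, stop at 1.571. A spring drives it back, 0.04 N m at rest, 0.1 at the stop. The key has about 0.15 rad of play in it, so it must itself turn that much more. Two pairs of sticky pins narrow the slot's length to 9 mm, 11 and 20 mm down: each pair needs 16 to 22 N pushed straight, 10 to 15 N while rocked 0.1 rad about the axis.
- sparekey_grip (a point): Centre of the head of the other key, to be left alone: round steel head, a disc 38 mm across and 8 mm thick, standing in the other slot, 80 mm from the first along the block. The key block is 50 x 140 mm and 45 mm high; the flat heads of both keys lie along the block's long direction.
- screwdriver_grip (a point): Screwdriver with a yellow handle, 170 mm long, lying on the bench; leave alone. Point on its handle.
- tray_mid (a point): Small black tray 80 x 100 x 18 mm holding white connectors, on the bench; leave alone. Its centre.
- crimper_mid (a point): Red-handled crimping pliers, about 170 mm long and 22 mm high, lying on the bench; leave alone. A point at about the middle.
Not all that is in view belongs to the job. Leave any orange or pink look-alike of the part that bears key_grip alone.

How it is judged:
By the outcome, as a careful person would: the job done as asked, in the order asked, and still so for the second after the job is handed in, while the arm keeps its last pose, push and grip.
It also fails if it takes over 61 s, if anything falls off the work surface, if the arm or the gripper's body presses on something with over 40 N, if the wrist force passes 120 N, or if a joint passes its speed limit or range.

## Working session

There is one attempt and no reset: what is moved stays moved. The work goes in short steps, Python scripts to look and compute and a tool call to move; the robot and the scene stay as the last step left them, time stands still between calls to the robot, and variables do not carry over. Pictures are saved under pics/ and viewed, at most 10 in all, crops included, and the job is handed in when it is done.

Besides the shell and the picture viewer there is one more tool, called after "Call:" as a command line: name --argument value ..., lists and objects as JSON in quotes. play_rows: Moves the arm, as the interface text tells. Its arguments: {"type":"object","properties":{"xyz":{"type":"array","items":{"type":"array","items":{"type":"number"}}},"rot":{"type":"array","items":{"type":"array","items":{"type":"number"}}},"grip":{"type":"array","items":{"type":"number"}}},"required":["xyz","rot","grip"]}

```bash
mkdir -p pics; cat > h.py <<'E'
import numpy as np, cv2
from bench import readout, vision, ctrl
def cam(n):
    return vision.camera(n)
def ray(c,u,v):
    K=c["camera_matrix"];T=c["extrinsics"]
    d=np.array([(u-K[0,2])/K[0,0],(v-K[1,2])/K[1,1]]);s=d.copy()
    for _ in range(20): s=d/(1+c["k1"]*(s@s))
    return T[:3,3],T[:3,:3]@np.r_[s,1]
def onz(c,u,v,z):
    o,d=ray(c,u,v);return o+d*(z-o[2])/d[2]
def pt(c,u,v):
    o,d=ray(c,u,v);return o+d*c["depth"][int(v),int(u)]
def cloud(c):
    h,w=c["depth"].shape;K=c["camera_matrix"]
    u,v=np.meshgrid(np.arange(w),np.arange(h))
    d=np.stack([(u-K[0,2])/K[0,0],(v-K[1,2])/K[1,1]],-1);s=d.copy()
    for _ in range(20): s=d/(1+c["k1"]*(s**2).sum(-1,keepdims=True))
    P=np.concatenate([s,np.ones((h,w,1))],-1)*c["depth"][...,None]
    return P@c["extrinsics"][:3,:3].T+c["extrinsics"][:3,3]
def save(n,im,s=1):
    cv2.imwrite("pics/"+n,cv2.resize(im[...,::-1],None,fx=s,fy=s,interpolation=cv2.INTER_CUBIC))
E
python3 - <<'E'
from h import *
for n in("top","side"):
    c=cam(n);save(n+"0.png",c["color"],1.5);np.savez(n+"0.npz",**c)
    print(n,c["extrinsics"].round(3).tolist(),c["camera_matrix"][0,0],c["k1"])
print(readout.get_obs())
E
```

```text
top [[0.001, -0.994, 0.112, 0.519], [-1.0, -0.004, -0.025, -0.027], [0.026, -0.112, -0.993, 1.034], [0.0, 0.0, 0.0, 1.0]] 349.4727635194401 -0.05265975213580223
side [[0.859, -0.351, 0.374, 0.304], [-0.513, -0.604, 0.61, -0.57], [0.012, -0.716, -0.698, 0.677], [0.0, 0.0, 0.0, 1.0]] 390.2162393622449 -0.05834445242095843
{'time_s': 0.1, 'q': array([ 1.09972163e+00,  1.81453722e-01,  1.60790911e+00,  2.53121125e-06,
        1.35381204e+00, -2.06303430e-01]), 'dq': array([-0.00157652, -0.00106265, -0.00206952, -0.00010777,  0.00271149,
       -0.00089647]), 'joint_efforts': array([ 1.56918493e-03, -4.45867431e+01, -3.52243388e+01, -2.23182496e-04,
        4.02413032e-03,  1.76972975e-05]), 'eef_pos': array([0.15023727, 0.55453906, 0.24948102]), 'eef_rot': array([-2.64013107e-04,  1.31999505e-01,  9.91249467e-01, -7.45758919e-04]), 'wrist_force': array([-0.63350042, -0.07442722, -0.31459489]), 'torque': array([ 0.0329334, -0.0164214, -0.0162626]), 'grasp_force': 0.0, 'opening': 1.0016667258818213}
```

View pics/top0.png

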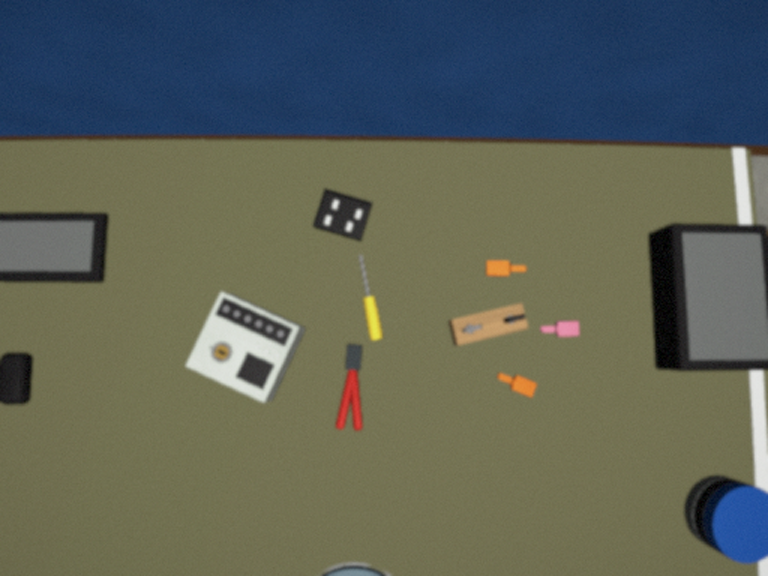

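View pics/side0.png

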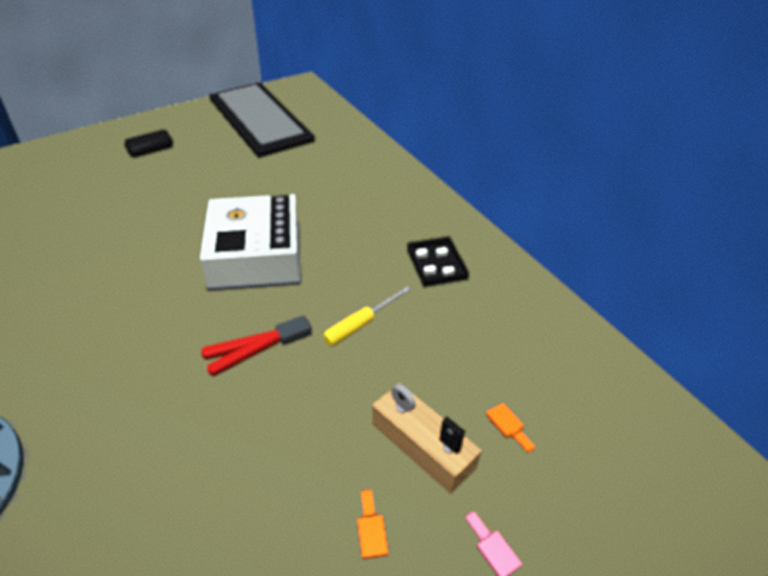

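The top view shows a black rectangular head at about (514,318) and a round steel head at (471,327), both in the wooden block. The look-alikes lying flat are orange at (498,268) and (520,385) and pink at (568,329). The target is the black one. The switch is at (222,352). In the side view the black head is at (452,435) and the switch at (236,214).

```bash
python3 - <<'E'
from h import *
t=dict(np.load("top0.npz"));s=dict(np.load("side0.npz"))
def crop(c,u,v,r=22,k=9): 
    return cv2.resize(c["color"][v-r:v+r,u-r:u+r],None,fx=k,fy=k,interpolation=cv2.INTER_CUBIC)
a=np.hstack([crop(t,328,213,32,6),crop(t,148,234,16,12)]);b=np.hstack([crop(s,290,285,32,6),crop(s,157,143,16,12)])
save("crops.png",np.vstack([a,b])[...,:])
for n,c in(("top",t),("side",s)):
    hsv=cv2.cvtColor(c["color"],cv2.COLOR_RGB2HSV);h,S,V=[hsv[...,i].astype(int) for i in range(3)]
    P=cloud(c)
    # wood, black head, tester top by height + colour
    reg=(abs(P[...,0]-.43)<2)
    wood=((h>8)&(h<20)&(S>80)&(S<175)&(V>100)&(abs(P[...,2]-.045)<.012)).astype(np.uint8)
    n_,l,st,ce=cv2.connectedComponentsWithStats(wood); 
    print(n,"wood",[(st[i].tolist()) for i in range(1,n_) if st[i,4]>60])
    i=1+st[1:,4].argmax();vv,uu=np.where(l==i)
    Q=np.array([onz(c,u,v,.045)[:2] for u,v in zip(uu,vv)])
    r=cv2.minAreaRect((Q*1000).astype(np.float32));print(" rect",r,"medz",np.median(P[l==i][:,2]))
    bx,by,bw,bh=st[i,:4]
    bl=np.zeros_like(wood);sl=np.s_[by-12:by+bh+6,bx-6:bx+bw+6]
    bl[sl]=(V[sl]<60);n_,l,st,ce=cv2.connectedComponentsWithStats(bl)
    for j in range(1,n_):
        if st[j,4]>8: print(" black",st[j].tolist(),ce[j].round(2),"z",np.percentile(P[l==j][:,2],[5,50,95]).round(3),"med",np.median(P[l==j],0).round(4),"at z.094",onz(c,*ce[j],.094).round(4))
    w=((S<40)&(V>140)&(abs(P[...,2]-.07)<.012)).astype(np.uint8)
    n_,l,st,ce=cv2.connectedComponentsWithStats(w);i=1+st[1:,4].argmax();vv,uu=np.where(l==i)
    Q=np.array([onz(c,u,v,.07)[:2] for u,v in zip(uu,vv)])
    print(" tester",cv2.minAreaRect((Q*1000).astype(np.float32)),np.median(P[l==i][:,2]))
    br=((h>10)&(h<28)&(S>90)&(abs(P[...,2]-.07)<.015)).astype(np.uint8)
    x,y,ww,hh=st[i,:4];m=np.zeros_like(br);m[y:y+hh,x:x+ww]=br[y:y+hh,x:x+ww]
    n_,l,st,ce=cv2.connectedComponentsWithStats(cv2.morphologyEx(m,cv2.MORPH_CLOSE,np.ones((3,3))))
    for j in range(1,n_):
        if st[j,4]>8: print(" brass",st[j].tolist(),ce[j].round(2),onz(c,*ce[j],.07).round(4))
E
```

```text
top wood [[301, 202, 51, 28, 720]]
 rect ((566.500244140625, -257.290771484375), (49.55613708496094, 139.43832397460938), 13.357478141784668) medz 0.04415535968731016
 tester ((523.6885986328125, 202.19720458984375), (161.95730590820312, 148.68983459472656), 65.95403289794922) 0.06914045519839696
 brass [143, 230, 9, 9, 60] [147.37 234.2 ] [0.514  0.2403 0.07  ]
side wood [[249, 261, 72, 60, 1037]]
 rect ((565.6552734375, -258.69049072265625), (56.88617706298828, 143.9743194580078), 13.105098724365234) medz 0.04558472390302781
 black [294, 279, 15, 22, 218] [300.89 289.77] z [0.059 0.081 0.096] med [ 0.574  -0.2996  0.0815] at z.094 [ 0.5684 -0.3049  0.094 ]
 tester ((521.3671875, 198.674072265625), (175.48687744140625, 149.9716339111328), 65.52710723876953) 0.07138304641551496
 brass [153, 140, 9, 5, 33] [157.09 142.33] [0.5157 0.2471 0.07  ]
```

View pics/crops.png

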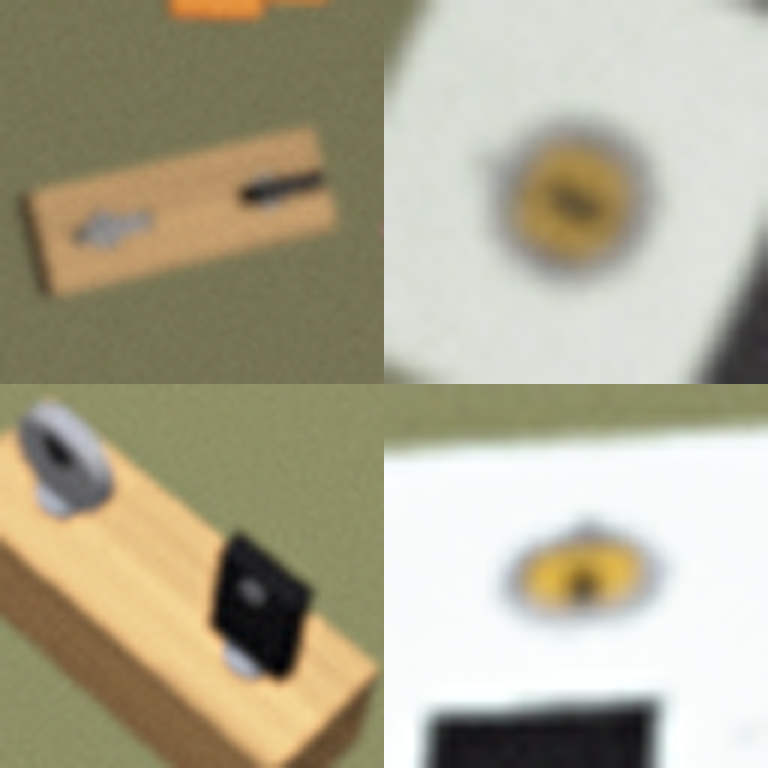

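The crop confirms the choice: flat black rectangular head on the block's right end, round steel head on the left. At rest the slot and the ring's tick both lie along the tester's 160 mm axis.

```bash
python3 - <<'E'
from h import *
t=dict(np.load("top0.npz"));s=dict(np.load("side0.npz"))
for n,c,(u0,v0),(bu,bv) in(("top",t,(148,234),(342,212)),("side",s,(157,142),(301,290))):
    g=c["color"].astype(float);V=g.max(-1)
    # lock: blue-deficit disc + darkness vs white, outer ring
    r=13 if n=="top" else 11
    rv=9 if n=="side" else 13
    vs,us=np.mgrid[v0-rv:v0+rv+1,u0-r:u0+r+1]
    G=g[v0-rv:v0+rv+1,u0-r:u0+r+1]
    B=G[...,2];bg=np.median(B);w=np.clip(bg-B-15,0,None)
    m=(w>0).astype(np.uint8);k,l,st,ce=cv2.connectedComponentsWithStats(m);i=l[rv,r];mm=l==i
    e=cv2.fitEllipse(max(cv2.findContours(mm.astype(np.uint8),cv2.RETR_EXTERNAL,cv2.CHAIN_APPROX_NONE)[0],key=len))
    cu,cv_=us[mm].mean(),vs[mm].mean()
    print(n,"ring mask",mm.sum(),onz(c,cu,cv_,.0725).round(4),"ell",onz(c,e[0][0]+u0-r,e[0][1]+v0-rv,.0725).round(4),e[1])
    sat=np.clip((G[...,0]-B)-30,0,None)
    # brass blob by saturation, hull
    hm=(sat>0)&mm;Q=np.array([onz(c,u,v,.07)[:2] for u,v in zip(us[hm],vs[hm])]);rc=cv2.minEnclosingCircle((Q*1000).astype(np.float32));print("  brass",rc)
    # slot darkness
    Rr=G[...,0];X=np.array([[onz(c,u,v,.07)[:2] for u,v in zip(a,b)] for a,b in zip(us,vs)])
    near=np.linalg.norm(X*1000-np.array(rc[0]),axis=-1)<10
    ref=np.percentile(Rr[near],85);d=np.where(near,np.clip(ref-Rr-20,0,None),0)
    if d.sum():
        mu=(X*d[...,None]).sum((0,1))/d.sum();Y=X-mu;C=np.einsum('ij,ijk,ijl->kl',d,Y,Y)/d.sum();ww,ev=np.linalg.eigh(C)
        print("  slot",mu.round(4),"ang",np.degrees(np.arctan2(ev[1,1],ev[0,1]))%180,np.sqrt(ww)*1000)
    sl=np.s_[bv-18:bv+18,bu-18:bu+18]
    m=(V[sl]<95).astype(np.uint8);k,l,st,ce=cv2.connectedComponentsWithStats(m)
    for j in range(1,k):
        if st[j,4]>8:
            vv,uu=np.where(l==j);vv=vv+bv-18;uu=uu+bu-18
            for z in (.094,.0715):
                Q=np.array([onz(c,a,b,z)[:2]*1000 for a,b in zip(uu,vv)]).astype(np.float32)
                print("  black",st[j,4],z,Q.mean(0).round(1),cv2.minAreaRect(Q))
o=readout.get_obs();print(o["time_s"])
E
```

```text
top ring mask 188 [0.5143 0.2404 0.0725] ell [0.5143 0.2405 0.0725] (14.200706481933594, 15.111319541931152)
  brass ((513.5512084960938, 240.54202270507812), 13.5754976272583)
  slot [0.5131 0.2401] ang 63.143192099437414 [1.79227644 3.23923189]
  black 28 0.094 [ 575.5 -290.7] ((576.0614624023438, -291.70806884765625), (6.561941146850586, 31.61809539794922), 13.848055839538574)
  black 28 0.0715 [ 576.8 -297. ] ((577.41552734375, -298.031982421875), (6.718997955322266, 32.37468338012695), 13.848246574401855)
side ring mask 104 [0.5146 0.2427 0.0725] ell [0.5147 0.2428 0.0725] (8.196274757385254, 13.941912651062012)
  brass ((515.821044921875, 246.9727783203125), 13.126731872558594)
  slot [0.5143 0.2433] ang 72.91540863633016 [1.73754209 3.24338814]
  black 256 0.094 [ 568.7 -304.6] ((568.6286010742188, -304.02294921875), (41.67622375488281, 26.884449005126953), 40.435848236083984)
  black 256 0.0715 [ 578.9 -294.4] ((578.8513793945312, -293.7770080566406), (43.28416442871094, 27.921722412109375), 40.43587112426758)
0.1
```

Call:
play_rows --xyz '[[-20,-22,2],[-57,-64,6],[-95,-106,10],[-133,-148,15],[-171,-190,19],[-210,-233,23],[-248,-275,27],[-290,-320,32],[-335,-372,37],[-380,-425,42]]' --rot '[[0,0,0.04],[0,0,0.1],[0,0,0.16],[0,0,0.22],[0,0,0.29],[0,0,0.35],[0,0,0.42],[0,0,0.49],[0,0,0.57],[0,0,0.64]]' --grip '[0.6,0.6,0.6,0.6,0.6,0.6,0.6,0.6,0.6,0.6]'

```text
time_s: 1.35
eef_pos: [0.4006, 0.0557, 0.2092]
eef_rot: [0.0, 0.438, 0.899, 0.0]
wrist_force: [1.3, 0.7, 0.3]
opening: 0.601
grasp_force: 0.0
```

Call:
play_rows --xyz '[[-45,-9,5],[-95,-19,12],[-145,-29,20],[-195,-39,28],[-245,-49,36],[-290,-58,45],[-330,-66,53],[-360,-72,62],[-373,-75,68],[-373,-75,68]]' --rot '[[0,0,0.05],[0,0,0.1],[0,0,0.16],[0,0,0.22],[0,0,0.28],[0,0,0.34],[0,0,0.4],[0,0,0.43],[0,0,0.43],[0,0,0.43]]' --grip '[0.6,0.6,0.6,0.6,0.6,0.6,0.6,0.6,0.6,0.6]'

```text
time_s: 2.6
eef_pos: [0.5711, -0.2818, 0.1402]
eef_rot: [-0.001, 0.619, 0.785, 0.0]
wrist_force: [0.6, 1.0, 0.2]
opening: 0.596
grasp_force: 0.0
```

```bash
python3 - <<'E'
from h import *
c=cam("side");s=c["color"][200:330,210:380];save("hover.png",s,4.5)
o=readout.get_obs();print(o["eef_pos"],o["eef_rot"],o["q"],o["wrist_force"])
E
```

```text
[ 0.57114086 -0.28111715  0.14072741] [-8.75347503e-04  6.18755528e-01  7.85583109e-01  9.82736147e-05] [-6.43629760e-01  4.25772060e-01  1.52864013e+00  2.56128633e-04
  1.18892606e+00 -8.80205979e-01] [-0.61631425 -0.27083911  0.05298322]
```

View pics/hover.png

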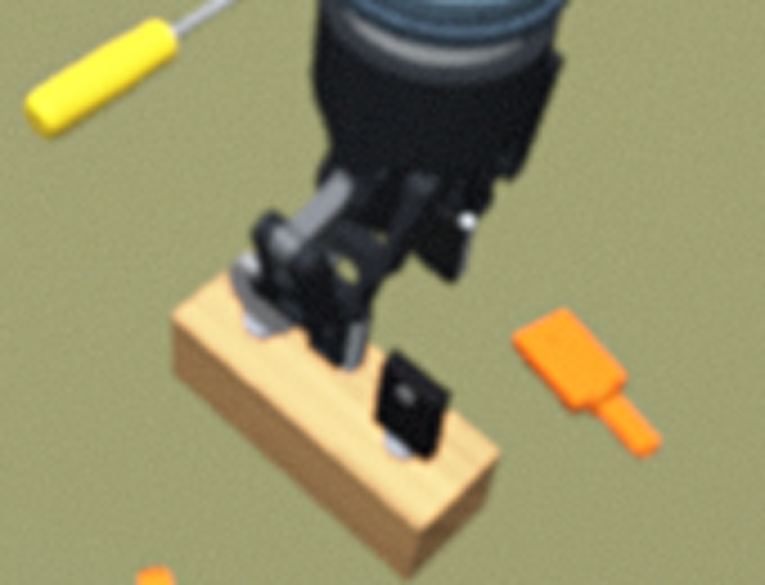

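The side view shows the jaws level with the block and about 15 mm short of the black head, which is at (412,405), towards the spare key. I'll shift along the block first, then go down.

Call:
play_rows --xyz '[[-7,1,0],[-14,2,0],[-14,2,0],[-14,2,10],[-14,2,22],[-14,2,34],[-14,2,46],[-14,2,56],[-14,2,63],[-14,2,64]]' --rot '[[0,0,0],[0,0,0],[0,0,0],[0,0,0],[0,0,0],[0,0,0],[0,0,0],[0,0,0],[0,0,0],[0,0,0]]' --grip '[0.5,0.5,0.5,0.5,0.5,0.5,0.5,0.5,0.5,0.5]'

```text
time_s: 3.9
eef_pos: [0.5766, -0.2949, 0.0766]
eef_rot: [-0.0, 0.619, 0.785, -0.0]
wrist_force: [0.7, 0.4, 0.2]
opening: 0.503
grasp_force: 0.0
```

```bash
python3 - <<'E'
from h import *
c=cam("side");s=c["color"][220:330,230:370];save("low.png",s,5)
o=readout.get_obs();print(o["eef_pos"],o["eef_rot"],o["wrist_force"])
E
```

```text
[ 0.57684424 -0.29509076  0.0769808 ] [-1.58284892e-04  6.18972618e-01  7.85412549e-01 -1.18535413e-05] [0.75892399 0.74319785 0.0051712 ]
```

View pics/low.png

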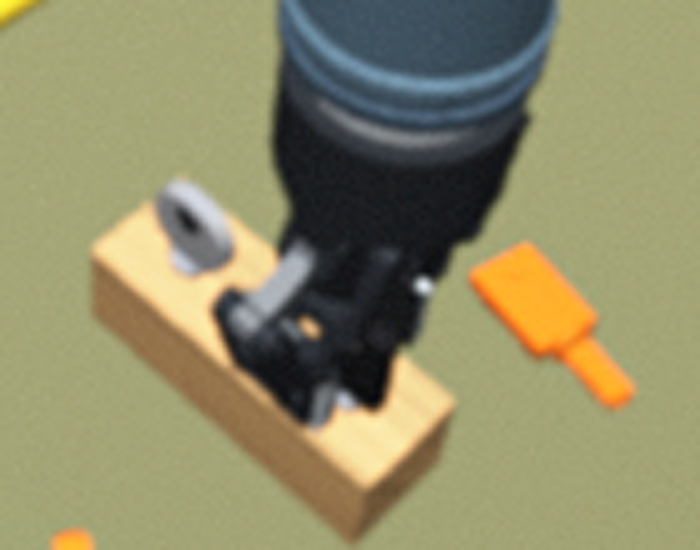

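The fingers straddle the head, with the collar visible at (345,400) between them. Closing.

Call:
play_rows --xyz '[[0,0,0],[0,0,0],[0,0,0],[0,0,0],[0,0,0],[0,0,0],[0,0,0],[0,0,0],[0,0,0],[0,0,0]]' --rot '[[0,0,0],[0,0,0],[0,0,0],[0,0,0],[0,0,0],[0,0,0],[0,0,0],[0,0,0],[0,0,0],[0,0,0]]' --grip '[0.35,0.25,0.15,0.08,0,0,0,0,0,0]'

```text
time_s: 5.2
eef_pos: [0.5771, -0.2953, 0.0776]
eef_rot: [0.0, 0.619, 0.785, -0.0]
wrist_force: [-1.1, -0.4, 5.0]
opening: 0.11
grasp_force: 58.9
```

Call:
play_rows --xyz '[[0,0,-4],[0,0,-10],[0,0,-18],[0,0,-28],[0,0,-40],[0,0,-55],[0,0,-72],[0,0,-90],[0,0,-105],[0,0,-115]]' --rot '[[0,0,0],[0,0,0],[0,0,0],[0,0,0],[0,0,0],[0,0,0],[0,0,0],[0,0,0],[0,0,0],[0,0,0]]' --grip '[0,0,0,0,0,0,0,0,0,0]'

```text
time_s: 6.45
eef_pos: [0.5772, -0.2953, 0.1938]
eef_rot: [0.001, 0.619, 0.785, 0.0]
wrist_force: [0.2, 0.1, -1.3]
opening: 0.111
grasp_force: 58.5
```

Call:
play_rows --xyz '[[25,3,0],[75,9,0],[130,15,0],[185,22,0],[240,29,0],[295,35,0],[350,42,0],[405,48,5],[455,54,10],[490,59,14]]' --rot '[[0,0,0.03],[0,0,0.1],[0,0,0.17],[0,0,0.25],[0,0,0.33],[0,0,0.41],[0,0,0.49],[0,0,0.57],[0,0,0.63],[0,0,0.66]]' --grip '[0,0,0,0,0,0,0,0,0,0]'

```text
time_s: 7.7
eef_pos: [0.5188, 0.1973, 0.1782]
eef_rot: [-0.0, 0.84, 0.543, -0.0]
wrist_force: [0.7, 0.3, -1.0]
opening: 0.111
grasp_force: 58.5
```

```bash
cat > go.py <<'E'
import sys
from h import *
tx,ty,tz,yaw=map(float,sys.argv[1:5])
from scipy.spatial.transform import Rotation as R
o=readout.get_obs();q=o["eef_rot"];M=R.from_quat(q,scalar_first=True).as_matrix()
print("pos",o["eef_pos"].round(4),"yaw_y",np.degrees(np.arctan2(M[1,1],M[0,1])).round(2),"q6",o["q"][5].round(3),"F",o["wrist_force"].round(1),"T",o["torque"].round(2))
print("shift mm",(M.T@(np.array([tx,ty,tz])-o["eef_pos"])*1000).round(1),"rotz",np.radians(np.degrees(np.arctan2(M[1,1],M[0,1]))-yaw).round(3))
E
python3 go.py .5145 .2415 .165 -24.5
```

```text
pos [0.5188 0.1973 0.1782] yaw_y -24.28 q6 0.573 F [ 0.7  0.3 -1. ] T [ 0.03  0.   -0.01]
shift mm [ 38.5 -22.1  13.2] rotz 0.004
```

Call:
play_rows --xyz '[[10,-6,3],[20,-12,7],[28,-17,10],[34,-20,12],[36,-21,13],[36,-21,13],[36,-21,13],[36,-21,13],[36,-21,13],[36,-21,13]]' --rot '[[0,0,0],[0,0,0],[0,0,0],[0,0,0],[0,0,0],[0,0,0],[0,0,0],[0,0,0],[0,0,0],[0,0,0]]' --grip '[0,0,0,0,0,0,0,0,0,0]'

```text
time_s: 8.95
eef_pos: [0.5154, 0.2365, 0.1653]
eef_rot: [0.0, 0.84, 0.542, 0.0]
wrist_force: [-0.1, -0.6, -0.9]
opening: 0.111
grasp_force: 58.5
```

```bash
python3 go.py .5145 .2415 .150 -24.5; python3 - <<'E'
from h import *
c=cam("side");np.savez("s2.npz",**c);d=cam("top");np.savez("t2.npz",**d)
a=cv2.resize(c["color"][90:175,110:210],(600,510),interpolation=cv2.INTER_CUBIC)
save("over.png",a)
E
```

```text
pos [0.5154 0.2365 0.1653] yaw_y -24.3 q6 0.645 F [-0.1 -0.6 -0.9] T [-0.01  0.02  0.05]
shift mm [ 4.2 -2.9 15.3] rotz 0.004
```

View pics/over.png

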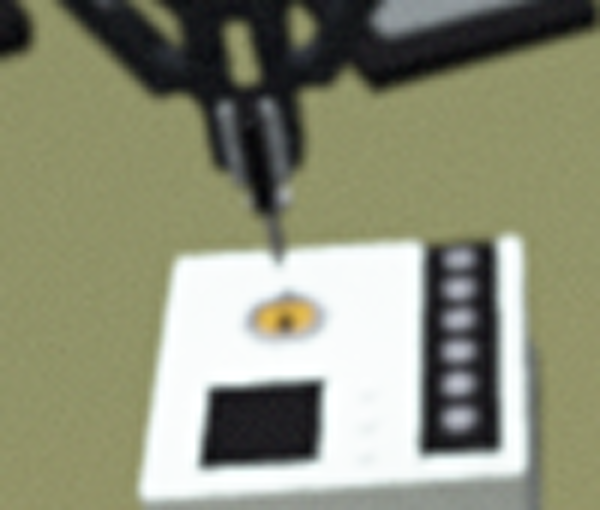

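The blade's tip is at about (279,262) in the crop, above the slot at (286,318). It is seen edge-on and nearly vertical in the image. I'll compare it with the projected tool axis.

```bash
cat >> h.py <<'E'
def proj(c,P):
    T=np.linalg.inv(c["extrinsics"]);p=T[:3,:3]@np.asarray(P)+T[:3,3];s=p[:2]/p[2];s=s*(1+c["k1"]*(s@s));K=c["camera_matrix"]
    return np.array([K[0,0]*s[0]+K[0,2],K[1,1]*s[1]+K[1,2]])
E
python3 - <<'E'
from h import *
c=dict(np.load("s2.npz"))
g=c["color"].astype(int)
for z in(.1333,.118,.1033): 
    p=proj(c,[.5154,.2365,z]);print(z,p.round(2),"crop",((p+.5-[110,90])*6).round(0))
# dx,dy jacobian at tip
p=proj(c,[.5154,.2365,.1033]);print("d/dx mm",(proj(c,[.5164,.2365,.1033])-p).round(3),"d/dy",(proj(c,[.5154,.2375,.1033])-p).round(3),"d/dz",(proj(c,[.5154,.2365,.1043])-p).round(3))
print("slot proj",proj(c,[.5145,.2415,.07]).round(2))
V=g.sum(-1)
print(V[118:138,148:164])
print(c["depth"][118:136:2,150:162].round(3))
E
```

```text
0.1333 [154.56 123.81] crop [270. 206.]
0.118 [155.53 128.98] crop [276. 237.]
0.1033 [156.45 133.85] crop [282. 266.]
d/dx mm [ 0.377 -0.118] d/dy [-0.143 -0.202] d/dz [-0.062 -0.328]
slot proj [157.43 143.61]
[[272 271 201  95  36  29  82 188 274 277 254 291 342 385 399 396]
 [338 298 224 122  38  31  59 162 246 288 308 364 383 399 407 401]
 [358 316 261 154  69  37  62 135 257 336 371 392 386 389 393 397]
 [375 348 304 221 105  29  52 149 320 422 435 395 396 406 393 397]
 [392 388 366 299 153  42  44 173 351 471 449 398 394 391 393 392]
 [384 397 408 348 200  54  51 162 321 416 412 396 400 394 397 398]
 [402 396 398 359 220 102  78 159 263 335 370 386 392 398 391 395]
 [401 401 390 361 284 198 166 180 265 334 376 401 391 390 392 394]
 [396 400 393 384 341 304 262 246 285 360 388 402 398 394 393 397]
 [396 394 393 398 394 365 314 273 297 368 387 389 400 391 394 397]
 [402 390 401 392 390 380 337 274 287 344 390 387 393 396 397 391]
 [384 385 398 394 391 383 345 276 269 328 382 383 392 389 389 385]
 [391 387 389 394 409 406 371 301 271 331 405 429 434 437 452 454]
 [467 469 468 479 
[... 427 characters left out ...]
28 740 749 751 750 750]]
[[0.924 0.92  0.921 0.923 0.92  0.928 0.929 0.929 0.932 1.202 1.204 1.21 ]
 [0.928 0.922 0.923 0.922 0.924 0.927 0.931 0.931 0.931 1.196 1.197 1.196]
 [1.186 1.192 0.929 0.93  0.928 0.931 0.942 0.952 1.188 1.187 1.188 1.185]
 [1.179 0.944 0.93  0.932 0.935 0.934 0.94  0.943 0.952 1.18  1.182 1.175]
 [1.172 1.172 1.175 1.175 0.946 0.95  0.959 1.173 1.174 1.175 1.174 1.171]
 [1.164 1.165 1.164 1.168 1.165 0.951 0.956 1.164 1.16  1.167 1.167 1.17 ]
 [1.157 1.16  1.159 1.158 1.161 0.953 0.956 0.97  1.158 1.157 1.164 1.157]
 [1.15  1.151 1.15  1.154 1.152 0.958 0.961 0.964 1.032 1.031 1.033 1.031]
 [1.025 1.026 1.027 1.024 1.022 1.024 0.964 0.963 1.027 1.026 1.029 1.027]]
```

Call:
play_rows --xyz '[[2,-1,5],[4,-2,12],[4,-2.3,20],[4,-2.3,26],[4,-2.3,29],[4,-2.3,31],[4,-2.3,33],[4,-2.3,34],[4,-2.3,35],[4,-2.3,36]]' --rot '[[0,0,0],[0,0,0],[0,0,0],[0,0,0],[0,0,0],[0,0,0],[0,0,0],[0,0,0],[0,0,0],[0,0,0]]' --grip '[0,0,0,0,0,0,0,0,0,0]'

```text
time_s: 10.3
eef_pos: [0.515, 0.2412, 0.1294]
eef_rot: [-0.0, 0.84, 0.542, 0.0]
wrist_force: [0.1, 0.5, -0.2]
opening: 0.11
grasp_force: 58.5
```

Call:
play_rows --xyz '[[0,0,0.5],[0,0,1],[0,0,1.5],[0,0,2],[0,0,2.5],[0,0,3],[0,0,3.5],[0,0,4],[0,0,4.5],[0,0,5]]' --rot '[[0,0,0],[0,0,0],[0,0,0],[0,0,0],[0,0,0],[0,0,0],[0,0,0],[0,0,0],[0,0,0],[0,0,0]]' --grip '[0,0,0,0,0,0,0,0,0,0]'

```text
time_s: 11.55
eef_pos: [0.515, 0.2412, 0.1243]
eef_rot: [-0.0, 0.84, 0.542, 0.0]
wrist_force: [0.6, 1.6, 0.2]
opening: 0.106
grasp_force: 58.6
```

```bash
python3 go.py .515 .2412 .098 -24.5
```

```text
pos [0.515  0.2412 0.1243] yaw_y -24.3 q6 0.653 F [0.6 1.6 0.2] T [ 0.36 -0.18 -0.  ]
shift mm [-0.  -0.  26.3] rotz 0.004
```

Call:
play_rows --xyz '[[0.5,0,1],[0.5,0,2],[0.5,0,2.7],[0.5,0,3.4],[0.5,0,4.1],[0.5,0,4.8],[0.5,0,5.5],[0.5,0,6.2],[0.5,0,7],[0.5,0,7]]' --rot '[[0,0,0.06],[0,0,0.12],[0,0,0],[0,0,-0.12],[0,0,0],[0,0,0.12],[0,0,0],[0,0,-0.12],[0,0,0],[0,0,0]]' --grip '[0,0,0,0,0,0,0,0,0,0]'

```text
time_s: 12.8
eef_pos: [0.5157, 0.2422, 0.1193]
eef_rot: [0.0, 0.84, 0.542, 0.001]
wrist_force: [-3.3, 2.7, 11.1]
opening: 0.107
grasp_force: 60.4
```

```bash
python3 go.py .515 .2412 .098 -24.5
```

```text
pos [0.5157 0.2422 0.1193] yaw_y -24.35 q6 0.655 F [-3.3  2.7 11.1] T [ 0.45  0.61 -0.03]
shift mm [-1.2 -0.2 21.3] rotz 0.003
```

Call:
play_rows --xyz '[[0.4,-0.6,0.5],[0.5,-0.8,1],[0.5,-0.8,1.5],[0.5,-0.8,2],[0.5,-0.8,2.5],[0.5,-0.8,3],[0.5,-0.8,3.5],[0.5,-0.8,4],[0.5,-0.8,4],[0.5,-0.8,4]]' --rot '[[0,0,0.1],[0,0,0.12],[0,0,0],[0,0,-0.12],[0,0,0],[0,0,0.12],[0,0,0],[0,0,-0.12],[0,0,0],[0,0,0]]' --grip '[0,0,0,0,0,0,0,0,0,0]'

```text
time_s: 14.05
eef_pos: [0.5147, 0.2423, 0.1132]
eef_rot: [0.0, 0.84, 0.543, 0.0]
wrist_force: [0.8, 0.7, 0.8]
opening: 0.111
grasp_force: 59.1
```

```bash
python3 go.py .515 .2412 .098 -24.5
```

```text
pos [0.5147 0.2423 0.1132] yaw_y -24.25 q6 0.655 F [0.8 0.7 0.8] T [ 0.21 -0.25 -0.02]
shift mm [-0.8  0.7 15.2] rotz 0.004
```

Call:
play_rows --xyz '[[0,0,1],[0,0,2],[0,0,3],[0,0,4],[0,0,5],[0,0,5.7],[0,0,6.4],[0,0,7],[0,0,7],[0,0,7]]' --rot '[[0,0,0.1],[0,0,0.12],[0,0,0],[0,0,-0.12],[0,0,0],[0,0,0.12],[0,0,0],[0,0,-0.12],[0,0,0],[0,0,0]]' --grip '[0,0,0,0,0,0,0,0,0,0]'

```text
time_s: 15.3
eef_pos: [0.5149, 0.2423, 0.1066]
eef_rot: [0.0, 0.839, 0.544, 0.0]
wrist_force: [0.9, -0.0, 4.3]
opening: 0.112
grasp_force: 59.7
```

```bash
python3 go.py .515 .2412 .098 -24.5
```

```text
pos [0.5149 0.2423 0.1066] yaw_y -24.12 q6 0.653 F [ 0.9 -0.   4.3] T [ 0.12 -0.07 -0.04]
shift mm [-1.   0.6  8.6] rotz 0.007
```

Call:
play_rows --xyz '[[0,0,1],[0,0,2],[0,0,3],[0,0,4],[0,0,5],[0,0,5.7],[0,0,6.4],[0,0,7],[0,0,7.5],[0,0,7.5]]' --rot '[[0,0,0.1],[0,0,0.12],[0,0,0],[0,0,-0.12],[0,0,0],[0,0,0.12],[0,0,0],[0,0,-0.12],[0,0,0],[0,0,0]]' --grip '[0,0,0,0,0,0,0,0,0,0]'

```text
time_s: 16.55
eef_pos: [0.5153, 0.2425, 0.1023]
eef_rot: [0.0, 0.839, 0.544, 0.0]
wrist_force: [-8.8, -2.6, 28.7]
opening: 0.109
grasp_force: 63.7
```

```bash
python3 go.py .515 .2412 .098 -24.5
```

```text
pos [0.5153 0.2425 0.1023] yaw_y -24.08 q6 0.652 F [-8.8 -2.6 28.7] T [-0.53  1.87 -0.  ]
shift mm [-1.3  0.3  4.3] rotz 0.007
```

Call:
play_rows --xyz '[[-0.3,-0.4,-0.5],[-0.6,-0.8,-1],[-0.6,-0.8,-1],[-0.6,-0.8,-1],[-0.6,-0.8,-1],[-0.6,-0.8,-1],[-0.6,-0.8,-1],[-0.6,-0.8,-1],[-0.6,-0.8,-1],[-0.6,-0.8,-1]]' --rot '[[0,0,0.1],[0,0,0.12],[0,0,0],[0,0,-0.12],[0,0,0],[0,0,0.12],[0,0,0],[0,0,-0.12],[0,0,0],[0,0,0]]' --grip '[0,0,0,0,0,0,0,0,0,0]'

```text
time_s: 17.8
eef_pos: [0.515, 0.2424, 0.1024]
eef_rot: [0.001, 0.839, 0.544, 0.001]
wrist_force: [-3.5, -0.4, 18.1]
opening: 0.11
grasp_force: 62.0
```

```bash
python3 go.py .515 .2412 .098 -24.5;python3 - <<'E'
from h import *
c=cam("side");save("home.png",cv2.resize(c["color"][95:165,115:205],(720,560),interpolation=cv2.INTER_CUBIC))
E
```

```text
pos [0.515  0.2424 0.1024] yaw_y -24.1 q6 0.653 F [-3.5 -0.4 18.1] T [-0.21  0.83  0.  ]
shift mm [-1.1  0.5  4.4] rotz 0.007
```

View pics/home.png

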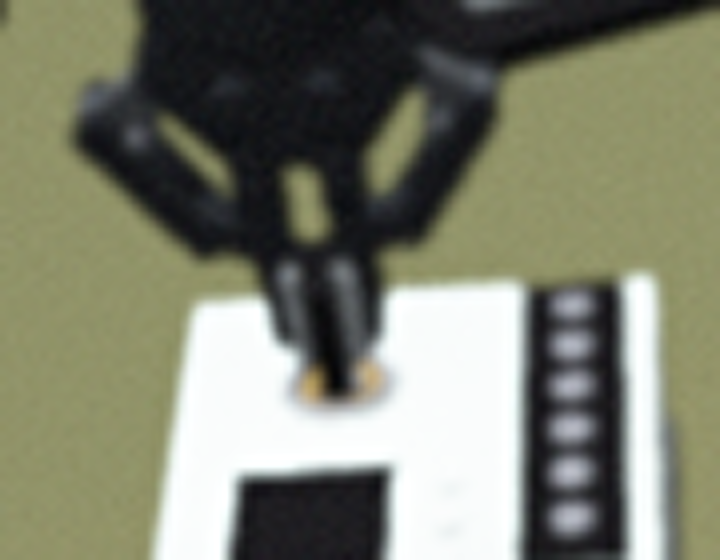

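The head's lower edge is down inside the ring at (338,385), and z stayed at 0.1024 under 18–28 N: the collar is home. Now turning.

Call:
play_rows --xyz '[[0,-0.4,-0.3],[0,-0.4,-0.5],[0,-0.4,-0.5],[0,-0.4,-0.5],[0,-0.4,-0.5],[0,-0.4,-0.5],[0,-0.4,-0.5],[0,-0.4,-0.5],[0,-0.4,-0.5],[0,-0.4,-0.5]]' --rot '[[0,0,0.08],[0,0,0.22],[0,0,0.36],[0,0,0.5],[0,0,0.65],[0,0,0.8],[0,0,0.95],[0,0,1.1],[0,0,1.25],[0,0,1.4]]' --grip '[0,0,0,0,0,0,0,0,0,0]'

```text
time_s: 19.1
eef_pos: [0.5151, 0.2421, 0.1025]
eef_rot: [-0.0, 0.992, -0.126, 0.002]
wrist_force: [-0.5, -3.6, 15.3]
opening: 0.107
grasp_force: 61.4
```

```bash
python3 go.py .515 .2424 .1024 -122.7
```

```text
pos [0.5151 0.2421 0.1025] yaw_y -104.52 q6 2.056 F [-0.5 -3.6 15.3] T [-0.55  0.14  0.14]
shift mm [-0.2 -0.3  0.1] rotz 0.317
```

Call:
play_rows --xyz '[[0,0,0],[0,0,0],[0,0,0],[0,0,0],[0,0,0],[0,0,0],[0,0,0],[0,0,0],[0,0,0],[0,0,0]]' --rot '[[0,0,0.06],[0,0,0.12],[0,0,0.18],[0,0,0.24],[0,0,0.28],[0,0,0.3],[0,0,0.32],[0,0,0.33],[0,0,0.33],[0,0,0.33]]' --grip '[0,0,0,0,0,0,0,0,0,0]'

```text
time_s: 20.35
eef_pos: [0.515, 0.2417, 0.1025]
eef_rot: [0.0, 0.958, -0.285, 0.002]
wrist_force: [-1.4, -4.4, 15.1]
opening: 0.111
grasp_force: 61.4
```

```bash
python3 go.py .515 .2424 .1024 -122.7
```

```text
pos [0.515  0.2417 0.1025] yaw_y -123.15 q6 2.382 F [-1.4 -4.4 15.1] T [-0.72  0.25  0.09]
shift mm [-0.4 -0.6  0.1] rotz -0.008
```

Call:
play_rows --xyz '[[0,0,0],[0,0,0],[0,0,0],[0,0,0],[0,0,0],[0,0,0],[0,0,0],[0,0,0],[0,0,0],[0,0,0]]' --rot '[[0,0,0.02],[0,0,0.04],[0,0,0.05],[0,0,0.06],[0,0,0.07],[0,0,0.08],[0,0,0.08],[0,0,0.08],[0,0,0.08],[0,0,0.08]]' --grip '[0,0,0,0,0,0,0,0,0,0]'

```text
time_s: 21.6
eef_pos: [0.5148, 0.2414, 0.1025]
eef_rot: [0.0, 0.946, -0.323, 0.002]
wrist_force: [-2.1, -4.6, 15.6]
opening: 0.114
grasp_force: 61.6
```

```bash
python3 go.py .515 .2424 .1024 -122.7
```

```text
pos [0.5148 0.2414 0.1025] yaw_y -127.71 q6 2.461 F [-2.1 -4.6 15.6] T [-0.97  0.34  0.22]
shift mm [-0.5 -0.9  0.1] rotz -0.087
```

Call:
play_rows --xyz '[[0,0,0],[0,0,0],[0,0,0],[0,0,0],[0,0,0],[0,0,0],[0,0,0],[0,0,0],[0,0,0],[0,0,0]]' --rot '[[0,0,0.02],[0,0,0.04],[0,0,0.05],[0,0,0.06],[0,0,0.06],[0,0,0.06],[0,0,0.06],[0,0,0.06],[0,0,0.06],[0,0,0.06]]' --grip '[0,0,0,0,0,0,0,0,0,0]'

```text
time_s: 22.85
eef_pos: [0.5148, 0.2414, 0.1025]
eef_rot: [0.0, 0.936, -0.351, 0.002]
wrist_force: [-0.7, -4.6, 16.6]
opening: 0.112
grasp_force: 61.7
```

```bash
python3 go.py .515 .2424 .1024 -122.7; python3 - <<'E'
from h import *
c=cam("side");a=cv2.resize(c["color"][115:160,130:190],(720,540),interpolation=cv2.INTER_CUBIC)
save("turned.png",a)
E
```

```text
pos [0.5148 0.2414 0.1025] yaw_y -131.11 q6 2.521 F [-0.7 -4.6 16.6] T [-1.01  0.33  0.43]
shift mm [-0.6 -0.9  0.1] rotz -0.147
```

View pics/turned.png

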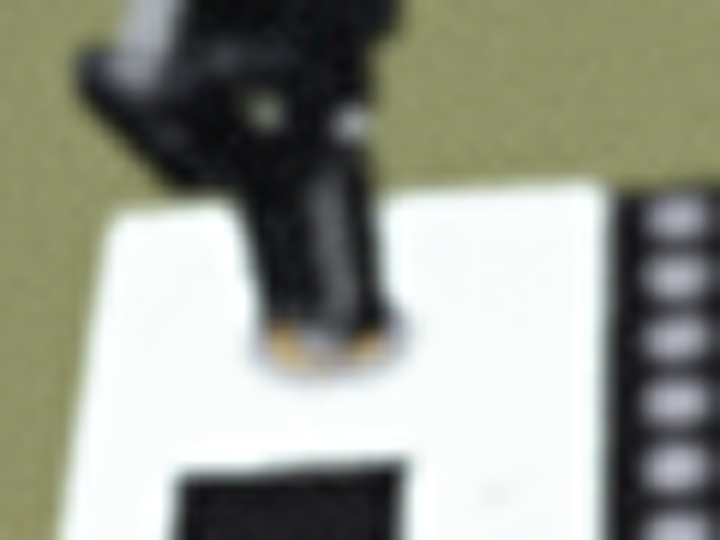

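The head is turned a quarter and the collar sits in the ring at (325,345). The torque climbed from 0.09 to 0.43 N m over the last 0.14 rad, well above the spring's 0.1, so the switch is hard against its stop. Handing in.

```bash
python3 -c "
from bench import ctrl
print(ctrl.hand_in())"
```

```text
the job is handed in; nothing more can be done
None
```

The black rectangular-headed key is fully home in the switch and still gripped, turned clockwise hard against the stop, and the job is handed in at about 23 s; the round-headed key was left in the block, and I saw no sign of anything else being touched.

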